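# Find the flush catch of the rice bin by feel and press it open

### The job

Get the empty rice bin ready for filling: feel along the flat white strip at the front of its top for the flush catch button hidden in it, and press it in with the fingertips until the lid springs up. Then draw back and leave the lid standing fully open by itself. Pick nothing up, and leave the other things on the block where they are.

Things in the scene. Friction and masses are not known exactly. Their poses are not given: they have to be found in the camera images.
- rice_bin: white plastic rice bin that cannot be shifted, 270 mm deep (its x), 360 mm wide (its y), 190 mm high (z); origin under its centre, front towards its -x (towards the robot). The front 66 mm of its top is a flat fixed strip; behind that lies the lid with a clear window.
- strip_center (a point): middle of that front strip, on its flat level upper surface, 190 mm above the block; axes as the bin's. The strip is 66 mm in x, 360 mm in y. The one catch button hidden in it has its centre at x = 0 and at one of six places y = -130, -78, -26, 26, 78 or 130 mm from this point. Which one is not reported: it must be felt (only the button gives, all else is rigid) or seen.
- catch (a joint): travel of the catch, a spring button of the same white plastic, 40 mm (x) by 42 mm (y), its face 2 mm below the strip, a 1.5 mm gap all round (opening 43 by 45 mm). In m, downwards: 0 at rest, 0.006 at its stop. Gives from about 2 N, 5.5 N at the stop; frees the lid at about 0.004; springs back when let go
- lid (a joint): opening angle of the lid, rad: 0 shut (held by the catch), 1.45 upright at its stop. Hinged along the back of the bin's top; once let go its spring raises it to the stop by itself in about 1.5 s and keeps it there
- lid_edge (a point): middle of the lid's front edge, on its upper face; shut, it is level with the strip and 2 mm behind it; the lid is 192 mm long from hinge to edge and 338 mm wide
- steel_bowl: steel mixing bowl, rim 212 mm across, 85 mm high, a white spring clip on its rim sticking up to about 125 mm; origin under its centre
- ceramic_spoon: white ceramic soup spoon, 125 mm long, 17 mm high, lying down; origin under the middle of its bowl, handle to its -x
- plate_lower: lower of two stacked white melamine plates, 200 mm across, 20 mm high; origin under its centre
- plate_upper: upper plate, the same, lying in the lower one (the stack is about 24 mm high)
- clamp_jar: glass jar with hinged clamp lid, 98 mm across, 146 mm high; origin under its centre; stands on the block just beside the bin
- rolling_pin: thin birch rolling pin, 25 mm thick, 360 mm long, lying along its own y in front of the bin; origin under its middle

How it is judged (in metres and radians):
On the way, in this order (a step that is already met when the one before it is completed fails the run):
1. the catch is pressed in until it lets the lid go (value of joint catch above 0.0035 m).
2. the lid has sprung fully open (value of joint lid above 1.35 rad), for 0.2 s.
At the end, for the whole second after the job is handed in: The lid stands open at rest, above 1.35 rad (its stop is at 1.45), the catch button has sprung back out (under 1 mm), and every other thing on the block is within 30 mm of where it was (value of joint lid above 1.35 rad and velocity of joint lid below 0.05 rad/s and value of joint catch below 0.001 m and distance of each of steel_bowl, ceramic_spoon, plate_lower, plate_upper, clamp_jar, rolling_pin from where it was at the start of the episode below 0.03 m); the robot touches nothing.
It fails at once if another thing on the block is shifted by more than 30 mm or lifted by more than about 20 mm (distance of any of steel_bowl, ceramic_spoon, plate_lower, plate_upper, clamp_jar, rolling_pin from where it was at the start of the episode above 0.03 m or height (world z) of any of steel_bowl, ceramic_spoon, plate_lower, plate_upper, clamp_jar, rolling_pin above 0.02 m).
It also fails if it takes over 42 s, if anything falls off the work surface, if the arm or the gripper's body presses on something with over 40 N, if the wrist force passes 120 N, or if a joint passes its speed limit or range.

### The arm

A 6-joint arm with a two-finger parallel gripper is mounted at the origin on the work surface. World frame = base frame: x ahead of the robot, y to its left, z up, the work surface at z = 0. Lengths are in mm, angles in rad, forces in N, time in s.
With the tool pointing down it reaches from about 400 to 925 mm from the base axis. Payload 12.5 kg.
Tool frame: the origin (TCP) lies at the centre of the arm's flange, where the gripper is bolted on; the fingertips stand 190 mm ahead of it and the grasp point (between the pads) lies 171 mm ahead of it; z points along the fingers, y is the line along which they close (so a half turn about z gives the same grasp; the last joint's range is limited). The gripper opens to 95 mm and grips with 3 to 60 N. Pads are 20 mm wide; open, the fingers measure 119 mm over their backs; the gripper's body (75 mm by 180 mm) begins 59 mm behind the grasp point.
Start: joints at [-1.434, 0.491, 1.559, -0, 1.092, -0.106], TCP at [150.283, -606.663, 404.761] pointing down, gripper open.
Joint ranges: [-3.1, 3.1], [-0.84, 2.19], [0.05, 2.79], [-1.13, 4.28], [0.06, 2.93], [-2.69, 2.69]. Speed limits (rad/s): [2.22, 2.22, 2.79, 3.14, 3.14, 3.14].

### API

Orientations are given as [roll, pitch, yaw] about the fixed x, y, z axes, in that order (R = Rz(yaw) Ry(pitch) Rx(roll)).
In Python, from cell import env, read_camera, search_frame, cut_out gives the robot as it stands. The module is installed in compiled form; this text tells all that it offers.
- The arm moves only by the tool move_arm, never from a script. Its argument "commands" is a list of rows, each a list of 3 entries, a list of its own where there are three numbers: the shift along the world's x, y, z normalised to -1 to 1, where 1 is 0.03 m, then the turn about the world's z normalised to -1 to 1, where 1 is 0.08 rad, then the opening, from -1 (shut) to 1 (fully open), so that 0 is half open. A call has 1 to 20 rows; each row shifts and turns the commanded pose from where the row before left it; what a row does not reach is not made up. A row lasts 1/12 s, in which the tool goes at most 41.7 mm and 7.16 degrees, less where a joint would pass 70% of its speed; a pose out of reach is approached as far as the arm can. A call with a number of a shift or a turn outside -1 to 1 is refused whole. A call with a gripper value outside its range is refused whole. The fingers move at their own pace and stop on an object; the grip force is fixed at half the most. Time passes only in rows, so rows that do not move let the fingers close. It gives the time, the measured TCP pose, the force, the opening and the grip force at its end, in the units of the state.
- env.state(): the state, without advancing time (a new reading comes with each control period).
- read_camera(name): name is "scene" or "side" or "wrist"; returns a dict with "image" (384x512x3 uint8, red, green, blue), "fx", "fy", "cx", "cy" (pixels), "rvec" (rotation vector, rad) and "tvec" (3), from world to camera coordinates, as OpenCV has them. Camera axes: x right, y down, z forward; pixel columns grow to the right and rows downward; lengths in mm; the calibration is good to about 2 mm. A picture is of the moment at which its call begins. There is no depth.
- env.job_done(): hands the job in; it is judged then, once.
Trained networks look in a picture, given as the dict that the camera call returned (one of the last four; its "shot" number tells which), for a name from the list of things; names that differ only in an ending like _2 or _b are one class to them, and where a whole thing is asked for, a point or a joint stands for the part that bears it (a point fixed in the world has none). Each returns a list of dicts, best first, with "confidence" (0 to 1); they miss things now and then, are a little off and sometimes report something else, mostly with a low value. They report only what shows in the picture. A call takes as long as a camera call.
- search_frame(thing, picture): "at" ([column, row] in pixels, amid what is visible of it).
- cut_out(thing, picture): "region" (384x512 bool, what is visible of it) and "at" ([column, row] in pixels, amid what is visible of it).
The state is a dict: "t": time; "joints": joint angles; "qvel": joint speeds; "tau": joint torques, N m; "eef_pos": TCP position; "tcp_rot": TCP orientation; "ft_force": force on the tool from outside, world axes, zero at the start; "moment": the same for the moment, N m; "opening": opening from 0.0 (shut) to 1.0 (fully open); "grip_force": force on a finger pad.
Only numpy, scipy, OpenCV 4.12 (cv2) and the standard library are available. Lean on these libraries where they do the work, as an engineer would, in place of code of your own. Each camera call takes 0.05 s, during which the arm holds its last target. There are 200 camera calls.

## Working session

There is one attempt and no reset: what is moved stays moved. The work goes in short steps, Python scripts to look and compute and a tool call to move; the robot and the scene stay as the last step left them, time stands still between calls to the robot, and variables do not carry over. Pictures are saved under pics/ and viewed, at most 10 in all, crops included, and the job is handed in when it is done.

Besides the shell and the picture viewer there is one more tool, called after "Call:" in YAML: its name, and indented under it one key for each argument. move_arm: Moves the arm, as the interface text tells. Its arguments: {"type":"object","properties":{"commands":{"type":"array","items":{"type":"array"}}},"required":["commands"]}

```bash
mkdir -p pics; cat > h.py <<'E'
import numpy as np,cv2
from cell import env,read_camera,search_frame,cut_out
def K(p): return np.array([[p['fx'],0,p['cx']],[0,p['fy'],p['cy']],[0,0,1.]])
def ray(p,uv,z):
    R=cv2.Rodrigues(np.array(p['rvec'],float))[0];t=np.array(p['tvec'],float).ravel()
    c=-R.T@t;d=R.T@np.linalg.inv(K(p))@np.array([uv[0],uv[1],1.])
    return c+d*(z-c[2])/d[2]
def proj(p,X): return cv2.projectPoints(np.array(X,float).reshape(-1,1,3),np.array(p['rvec'],float),np.array(p['tvec'],float),K(p),None)[0].reshape(-1,2)
E
python3 - <<'E'
from h import *
ims=[]
for n in ("scene","side"):
    p=read_camera(n);cv2.imwrite(f'pics/{n}0.png',p['image'][:,:,::-1])
    for th,z in (("rice_bin",190),("lid_edge",190),("steel_bowl",40),("clamp_jar",73),("rolling_pin",12),("plate_upper",24),("ceramic_spoon",10)):
        r=search_frame(th,p)
        if r: print(n,th,np.round(r[0]['at']),round(r[0]['confidence'],2),ray(p,r[0]['at'],z).round())
    r=cut_out("rice_bin",p)
    R=cv2.Rodrigues(np.array(p['rvec'],float))[0]; print('cam',(-R.T@np.array(p['tvec'],float).ravel()).round())
s=env.state();print(s['t'],s['eef_pos'],s['tcp_rot'])
E
```

```text
scene rice_bin [225. 189.] 0.94 [623.  46. 190.]
scene lid_edge [225. 172.] 0.79 [645.  -3. 190.]
scene steel_bowl [216. 356.] 0.77 [485. 428.  40.]
scene clamp_jar [248. 107.] 0.62 [ 716. -333.   73.]
scene rolling_pin [248. 106.] 0.63 [ 739. -387.   12.]
scene plate_upper [322. 120.] 0.64 [ 465. -415.   24.]
scene ceramic_spoon [309. 209.] 0.74 [400. -73.  10.]
cam [ 366.  479. 1101.]
side rice_bin [246. 201.] 0.76 [559.  97. 190.]
side lid_edge [246. 173.] 0.89 [645.   3. 190.]
side steel_bowl [161. 329.] 0.65 [515. 453.  40.]
side clamp_jar [293. 140.] 0.54 [ 759. -380.   73.]
side rolling_pin [308. 238.] 0.73 [449. -54.  12.]
side plate_upper [355. 175.] 0.76 [ 503. -404.   24.]
side ceramic_spoon [330. 248.] 0.58 [376. -66.  10.]
cam [-88. 801. 991.]
0.9 [ 150.27623911 -606.6733431   404.78645897] [3.14141335e+00 5.12923999e-06 2.42769093e-01]
```

View pics/scene0.png

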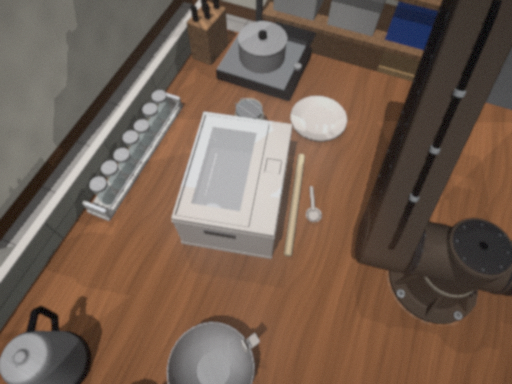

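View pics/side0.png

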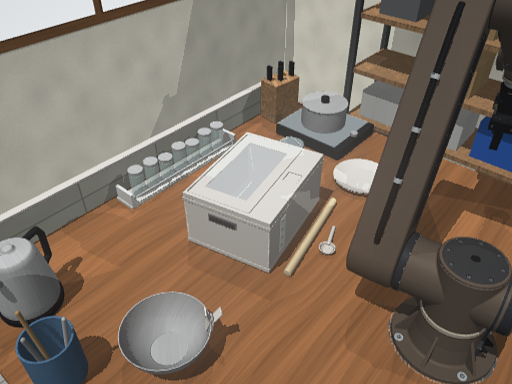

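The scene view shows a square outline on the strip near (272,166), and the side view shows one near (293,180). I'll zoom in and fit the bin corners.

```bash
python3 - <<'E'
from h import *
out=[]
for n,c,r in (("scene",(272,166),(165,105)),("side",(293,180),(180,125))):
    p=read_camera(n);im=p['image'][:,:,::-1]
    x,y=r;out.append(cv2.resize(im[y:y+150,x:x+145],None,fx=2.7,fy=2.7,interpolation=cv2.INTER_CUBIC))
    print(n,'button',ray(p,c,188).round(1))
    C={"scene":[(204,113),(292,124),(275,240),(176,217)],"side":[(247,134),(323,156),(268,226),(186,195)]}[n]
    for q in C: print(ray(p,q,190).round())
cv2.imwrite('pics/crop.png',np.hstack(out))
E
```

```text
scene button [532.  -71.4 188. ]
[ 790. -168.  190.]
[ 530. -230.  190.]
[445. 132. 190.]
[706. 171. 190.]
side button [522.6 -62.3 188. ]
[ 784. -158.  190.]
[ 525. -216.  190.]
[452. 134. 190.]
[700. 185. 190.]
```

View pics/crop.png

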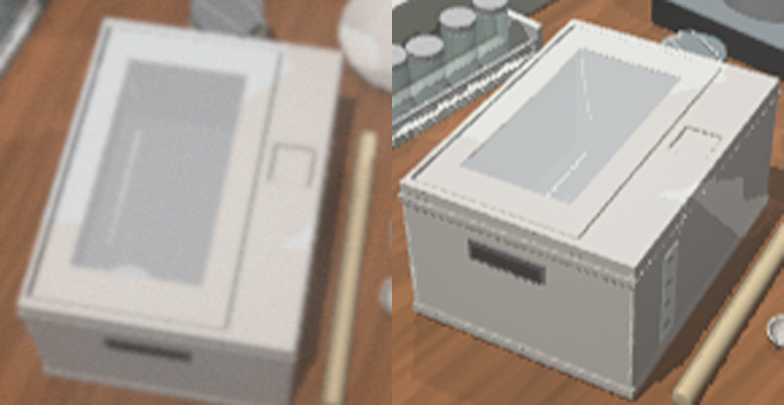

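```bash
python3 - <<'E'
from h import *
from scipy.optimize import least_squares
D={"scene":([(203.9,112.4),(291.7,124.3),(274.3,235.4),(172.4,217.2)],(273.5,165.7)),"side":([(247.8,132.4),(323,152.8),(269.6,224.3),(183,192.8)],(292.6,177.5))}
L=np.array([(135,-180),(-135,-180),(-135,180),(135,180)])
P={n:read_camera(n) for n in D}
def W(v,l,z):
    c,s=np.cos(v[2]),np.sin(v[2]);return np.c_[v[:2]+np.atleast_2d(l)@np.array([[c,s],[-s,c]]),np.full(len(np.atleast_2d(l)),z)]
f=lambda v:np.concatenate([(proj(P[n],W(v,L,190))-D[n][0]).ravel() for n in D])
r=least_squares(f,[620,-20,-.2],x_scale=[100,100,.1],loss='soft_l1');v=r.x;print(v,r.fun.round(1))
c,s=np.cos(v[2]),np.sin(v[2])
for n in D:
    w=ray(P[n],D[n][1],188)[:2]-v[:2];print(n,'button rel strip',c*w[0]+s*w[1]+102,-s*w[0]+c*w[1])
for y in(-78,-26): print(y,W(v,(-102,y),190).round(1))
print('strip yaw',v[2])
E
```

```text
[ 6.22515318e+02 -2.40026168e+01  2.17819265e-01] [-0.5 -0.4  0.1  0.  -0.3  0.4 -1.2  1.6 -0.3 -0.8  1.2  0.9  1.3 -0.5
  0.4 -0.8]
scene button rel strip -0.6332284690453065 -28.431552022975083
side button rel strip 2.1386933512360713 -26.04199672863648
-78 [[ 539.8 -122.2  190. ]]
-26 [[528.5 -71.4 190. ]]
strip yaw 0.21781926482988895
```

The fit residual is about 1 px. Both views put the button at y = -26, which is world (528, -71). I'll close the fingers and travel there high.

Call:
move_arm:
  commands:
    - [[0.1, 0.2, 0.5], -0.3, -1]
    - [[0.3, 0.5, 0.5], 0, -1]
    - [[0.7, 1, 0], 0, -1]
    - [[0.7, 1, 0], 0, -1]
    - [[0.7, 1, 0], 0, -1]
    - [[0.7, 1, 0], 0, -1]
    - [[0.7, 1, 0], 0, -1]
    - [[0.7, 1, 0], 0, -1]
    - [[0.7, 1, 0], 0, -1]
    - [[0.7, 1, 0], 0, -1]
    - [[0.7, 1, 0], 0, -1]
    - [[0.7, 1, 0], 0, -1]
    - [[0.7, 1, 0], 0, -1]
    - [[0.7, 1, 0], 0, -1]
    - [[0.7, 1, 0], 0, -1]
    - [[0.7, 1, 0], 0, -1]
    - [[0.8, 1, 0], 0, -1]
    - [[0.8, 1, 0], 0, -1]
    - [[0.3, 0.5, 0], 0, -1]
    - [[0, 0, 0], 0, -1]

```text
t: 2.77
eef_pos: [514.7, -88.0, 434.6]
tcp_rot: [-3.141, -0.0, 0.222]
ft_force: [-0.2, 0.3, 0.0]
opening: 0.004
grip_force: 0.0
```

Call:
move_arm:
  commands:
    - [[0.4, 0.57, -0.5], 0, -1]
    - [[0, 0, -0.5], 0, -1]
    - [[0, 0, -0.5], 0, -1]
    - [[0, 0, 0], 0, -1]

```text
t: 3.1
eef_pos: [524.7, -73.8, 387.5]
tcp_rot: [-3.14, 0.004, 0.219]
ft_force: [-0.8, 0.8, -0.8]
opening: 0.009
grip_force: 0.0
```

```bash
python3 - <<'E'
from h import *
s=env.state();print(s['eef_pos'],s['ft_force'])
o=[]
for n,c in (("scene",(273,165)),("side",(293,178))):
    p=read_camera(n);im=p['image'][:,:,::-1];x,y=c
    o.append(cv2.resize(im[y-50:y+50,x-50:x+50],(400,400),interpolation=cv2.INTER_CUBIC))
cv2.imwrite('pics/near.png',np.hstack(o))
E
```

```text
[524.72811925 -73.80160291 387.52098177] [-0.79753868  0.82904491 -0.83946632]
```

View pics/near.png

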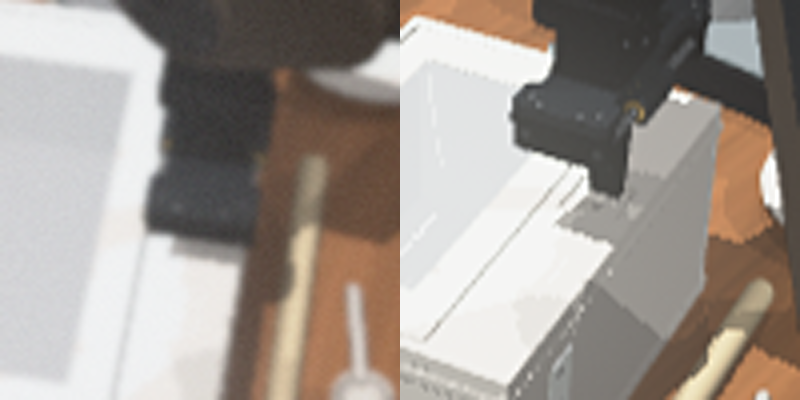

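The side view shows the closed tips over the button outline, near crop pixel (606,195) against (598,198) expected. Pressing gently.

Call:
move_arm:
  commands:
    - [[0, 0.07, -0.15], 0, -1]
    - [[0, 0, -0.15], 0, -1]
    - [[0, 0, 0], 0, -1]
    - [[0, 0, 0], 0, -1]

```text
t: 3.53
eef_pos: [525.2, -71.5, 380.9]
tcp_rot: [3.141, -0.0, 0.219]
ft_force: [-0.5, 0.3, -0.0]
opening: 0.004
grip_force: 0.0
```

Call:
move_arm:
  commands:
    - [[0, 0, -0.07], 0, -1]
    - [[0, 0, -0.03], 0, -1]
    - [[0, 0, 0], 0, -1]

```text
t: 3.78
eef_pos: [525.3, -71.5, 377.9]
tcp_rot: [3.141, -0.0, 0.219]
ft_force: [0.6, -0.9, 1.2]
opening: 0.006
grip_force: 0.7
```

Call:
move_arm:
  commands:
    - [[0, 0, -0.05], 0, -1]
    - [[0, 0, -0.05], 0, -1]
    - [[0, 0, 0], 0, -1]

```text
t: 4.03
eef_pos: [525.3, -71.5, 374.8]
tcp_rot: [3.141, -0.0, 0.219]
ft_force: [-0.2, -0.1, 3.7]
opening: 0.005
grip_force: 2.2
```

The button gives: 3.7 N at about 3 mm. I'll press a little further, then draw back up and towards the robot.

Call:
move_arm:
  commands:
    - [[0, 0, -0.05], 0, -1]
    - [[0, 0, -0.03], 0, -1]
    - [[0, 0, 0], 0, -1]
    - [[0, 0, 0], 0, -1]

```text
t: 4.37
eef_pos: [525.4, -71.5, 372.5]
tcp_rot: [3.141, -0.0, 0.219]
ft_force: [1.1, -0.8, 5.1]
opening: 0.005
grip_force: 2.6
```

Call:
move_arm:
  commands:
    - [[0, 0, 0.3], 0, -1]
    - [[-0.3, 0, 0.4], 0, -1]
    - [[-0.6, 0, 0.4], 0, -1]
    - [[-0.8, 0, 0.4], 0, -1]
    - [[-0.8, 0, 0.3], 0, -1]
    - [[-0.5, 0, 0.2], 0, -1]
    - [[0, 0, 0], 0, -1]
    - [[0, 0, 0], 0, -1]
    - [[0, 0, 0], 0, -1]
    - [[0, 0, 0], 0, -1]
    - [[0, 0, 0], 0, -1]
    - [[0, 0, 0], 0, -1]
    - [[0, 0, 0], 0, -1]
    - [[0, 0, 0], 0, -1]
    - [[0, 0, 0], 0, -1]
    - [[0, 0, 0], 0, -1]
    - [[0, 0, 0], 0, -1]
    - [[0, 0, 0], 0, -1]
    - [[0, 0, 0], 0, -1]
    - [[0, 0, 0], 0, -1]

```text
t: 6.03
eef_pos: [435.3, -71.5, 432.4]
tcp_rot: [3.141, -0.0, 0.219]
ft_force: [0.5, 0.5, -0.8]
opening: 0.005
grip_force: 0.0
```

Call:
move_arm:
  commands:
    - [[0, 0, 0], 0, -1]
    - [[0, 0, 0], 0, -1]
    - [[0, 0, 0], 0, -1]
    - [[0, 0, 0], 0, -1]
    - [[0, 0, 0], 0, -1]
    - [[0, 0, 0], 0, -1]
    - [[0, 0, 0], 0, -1]
    - [[0, 0, 0], 0, -1]
    - [[0, 0, 0], 0, -1]
    - [[0, 0, 0], 0, -1]

```text
t: 6.87
eef_pos: [435.3, -71.5, 432.4]
tcp_rot: [3.142, -0.0, 0.219]
ft_force: [-0.1, -0.1, 0.1]
opening: 0.007
grip_force: 0.0
```

```bash
python3 - <<'E'
from h import *
o=[read_camera(n)['image'][:,:,::-1] for n in ("scene","side")]
cv2.imwrite('pics/end.png',cv2.resize(np.hstack(o),(800,300)))
E
```

```text
(no output)
```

View pics/end.png

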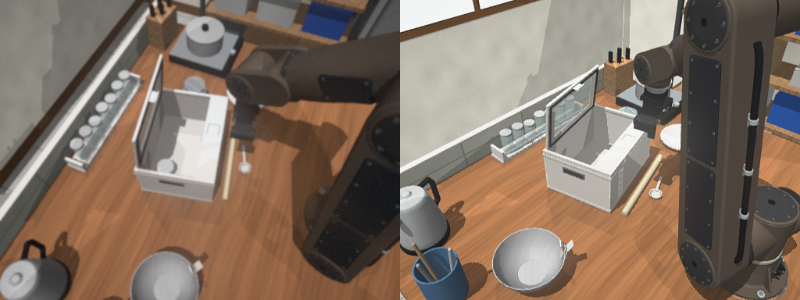

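The lid stands upright at around (150,115) in the scene view and (575,100) in the side view. The gripper is clear of the bin and the other things look unmoved.

```bash
python3 -c "
from cell import env
print(env.job_done())"
```

```text
the job is handed in; nothing more can be done
None
```

I pressed the catch at y = -26 mm until it let the lid go; the lid now looks fully open in both camera views, the arm is drawn back clear, nothing else appears to have moved, and the job is handed in (no verdict was returned).

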